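# Take the cap off a calibration-gas bottle of unknown thread hand

### The arm

A 6-joint arm with a two-finger parallel gripper is mounted at the origin on the work surface. World frame = base frame: x ahead of the robot, y to its left, z up, the work surface at z = 0. Lengths are in mm, angles in rad, forces in N, time in s.
With the tool pointing down it reaches from about 350 to 975 mm from the base axis. Payload 7.1 kg.
Tool frame: the origin (TCP) lies midway between the tips of the shut fingers; the grasp point (between the pads) lies pinch_z behind it (pinch_z is the distance from the TCP to the grasp point, in mm); z points along the fingers, y is the line along which they close (so a half turn about z gives the same grasp; the last joint's range is limited). The gripper opens to 88 mm and grips with 3 to 60 N. Pads are 20 mm wide; open, the fingers measure 115 mm over their backs; the gripper's body (75 mm by 178 mm) begins 61 mm behind the grasp point.
Start: joints at [-1.357, 0.423, 1.63, -0, 1.089, -0.019], TCP at [144.209, -608.119, 222.675] pointing down, gripper open.
Joint ranges: [-3, 3], [-0.9, 2.11], [0.09, 2.58], [-1.31, 4.45], [0.11, 2.69], [-2.54, 2.54]. Speed limits (rad/s): [2.39, 2.39, 3.01, 3.14, 3.14, 3.14].

### API

Orientations are given as a rotation vector (axis times angle).
In Python, from workcell import get_obs, get_image, close_job, pinch_z gives the robot as it stands.
- The arm moves only by the tool jog_arm, never from a script. Its argument "commands" is a list of rows, each a list of 3 entries, a list of its own where there are three numbers: the gripper command: -1 is shut, 1 is fully open, values between are in proportion, then the shift along the tool's x, y, z as a fraction of full scale, then the turn, a rotation vector about the tool's x, y, z as a fraction of full scale. In form: [[gripper, [tx, ty, tz], [rx, ry, rz]], ...]. A call has 1 to 10 rows; each row shifts and turns the commanded pose from where the row before left it, along the tool's axes as they then stand; what a row does not reach is not made up. Full scale, the value 1, is 0.1 m for a shift and 45 degrees for a turn. A row lasts 1/10 s, in which the tool goes at most 50 mm and 8.59 degrees, less where a joint would pass 70% of its speed; a pose out of reach is approached as far as the arm can. A call with a number of a shift or a turn outside -1 to 1 is refused whole. A call with a gripper value outside its range is refused whole. The fingers move at their own pace and stop on an object; the grip force is fixed at half the most. Time passes only in rows, so rows that do not move let the fingers close. It gives the time, the measured TCP pose, the force, the opening and the grip force at its end, in the units of the state.
- get_obs(): the state, without advancing time (a new reading comes with each control period).
- get_image(name): name is "scene" or "side" or "wrist"; returns a dict with "image" (420x560x3 uint8, blue, green, red), "z_map" (420x560 float32, mm along the optical axis (not along the pixel's ray), 0 where there is no reading), "intrinsics" (3x3 intrinsics, pixels), "eye" and "orientation" of the camera in the world; the wrist camera has in their place "mount" (4x4, takes a point from camera to tool coordinates, whose origin is the TCP and whose axes are the flange's). Camera axes: x right, y down, z forward; pixel columns grow to the right and rows downward; lengths in mm; the calibration is good to about 2 mm. A picture is of the moment at which its call begins: read the wrist's pose just before it.
- close_job(): hands the job in; it is judged then, once.
The state is a dict: "t": time; "qpos": joint angles; "qvel": joint speeds; "joint_torque": joint torques, N m; "ee_pos": TCP position; "orientation": TCP orientation; "ft_force": force on the tool from outside, world axes, zero at the start; "moment": the same for the moment, N m; "width": finger opening in mm; "grasp_force": force on a finger pad.
Only numpy, scipy, OpenCV 4.12 (cv2) and the standard library are available. Lean on these libraries where they do the work, as an engineer would, in place of code of your own. Each camera call takes 0.05 s, during which the arm holds its last target. There are 200 camera calls.

### The job

Open the gas kit's case until its lid lies back on its stop, then unscrew the cap of the slimmer of the two bottles and lift it off; nobody marked whether that thread is left- or right-handed, so find out by trying which way it gives. Finish while still holding the cap in the gripper, quite still, a hand's breadth (about 10 cm) above where it sat on its bottle, with the lid still lying open. Leave the wider bottle's cap screwed on as it is, and do not disturb the other things on the bench.

Things in the scene. Friction and masses are not known exactly. Their poses are not given: they have to be found in the camera images.
- case: black plastic gas-kit case, fixed to the bench, latches undone. Origin: centre of underside; x to the back (hinge side), y along its length. Base 180 (x) x 340 (y) x 100 tall, walls 5; grey foam inside 63 above the bench; the bottles stand at x -20, y +75 and -75 (which is where varies). A regulator lies at the back (x 35 to 75, |y| < 50, top 91 above the bench)
- lid (a joint): angle of the lid (180 x 340, 60 deep, about 600 g): 0 closed, grows as it opens, 1.75 lying back on its stop. About 3 N at the handle lifts it; past about 1.25 it falls open to its stop by itself, below about 1.0 it falls shut. Closed, its top is 160 above the bench
- lid_handle (a point): middle of the handle bar on the lid's front face: round steel, 10 thick, 110 long between its two end legs, parallel to the case's y, axis 35 in front of the face. Closed, it is 145 above the bench, 215 in front of the hinge axis and 45 above it
- lid_hinge (a point): middle of the lid's hinge axis, on top of the base's back wall (case x 90, 100 above the bench); the axis runs along the case's y
- slim_bottle: the slimmer aluminium bottle, 50 across, fixed upright in the foam; foot of its neck 95 above the bench. Origin: centre of its underside, on its axis, 5 above the bench
- cap_slim: black screw cap of the slim bottle, twelve-sided, 48 over the flats, 40 tall, about 60 g. Origin: centre of underside, 97 above the bench when on; z up its axis. Thread hand unmarked, varies. It will not turn the tightening way. Loosening is light (under 0.2 N m); a sprung seal lifts it about 7 on the way; free to lift off after 110 degrees, stops at about 140; cannot be pulled off before
- wide_bottle: the wider aluminium bottle, 84 across, fixed upright in the foam; origin as for the slim one
- cap_wide: the same cap on the wide bottle; origin as for cap_slim. It stays on
- spanner: dark steel spanner, 190 long, lying flat, loose on the bench; to be left alone
- bearing: steel ball bearing lying flat, 52 across, 18 tall, loose on the bench; to be left alone
- spray_can: spray can, 56 across, 150 tall, standing, loose on the bench; to be left alone
- socket: steel socket, 28 across, 38 tall, standing, loose on the bench; to be left alone
- mug: white mug, 80 across, 85 tall, loose on the bench; to be left alone

How it is judged (in metres and radians):
On the way, in this order (a step that is already met when the one before it is completed fails the run):
1. the lid lies open on its stop while both caps are still on (value of joint lid above 1.68 rad and distance of cap_slim from where it was at the start of the episode below 0.005 m), for 0.2 s.
2. the slim bottle's cap is unscrewed and lifted off in the gripper, its lower edge clear above the neck (z of cap_slim in the frame of slim_bottle above 0.135 m and contact force between the fingers and cap_slim above 1 N), for 0.2 s.
At the end, for the whole second after the job is handed in: The gripper holds the slim bottle's cap still (under 30 mm/s), 60 to 160 mm above where it sat and within 100 mm sideways of its bottle's axis, with nothing else carrying it; the lid lies on its stop (over 1.68 rad); the wide bottle's cap is still screwed on, unturned (within 0.2 rad) (z of cap_slim in the frame of slim_bottle between 0.152 and 0.252 m and horizontal distance between cap_slim and slim_bottle below 0.1 m and contact force between the fingers and cap_slim above 1 N and linear speed of cap_slim below 0.03 m/s and contact force between cap_slim and case below 0.05 N and contact force between cap_slim and slim_bottle below 0.05 N and contact force between cap_slim and wide_bottle below 0.05 N and contact force between cap_slim and cap_wide below 0.05 N and value of joint lid above 1.68 rad and distance of cap_wide from where it was at the start of the episode below 0.006 m and angle between the x axis of cap_wide and the x axis of case, either way round below 0.2 rad); the arm keeps its last pose, push and grip.
It fails at once if the wide bottle's cap is turned or taken off (distance of cap_wide from where it was at the start of the episode above 0.006 m or angle between the x axis of cap_wide and the x axis of case, either way round above 0.2 rad).
It fails at once if another thing on the bench is disturbed (moved by more than 30 mm) (distance of any of spanner, bearing, spray_can, socket, mug from where it was at the start of the episode above 0.03 m).
It also fails if it takes over 72 s, if anything falls off the work surface, if the arm or the gripper's body presses on something with over 40 N, if the wrist force passes 120 N, or if a joint passes its speed limit or range.

## Working session

There is one attempt and no reset: what is moved stays moved. The work goes in short steps, Python scripts to look and compute and a tool call to move; the robot and the scene stay as the last step left them, time stands still between calls to the robot, and variables do not carry over. Pictures are saved under pics/ and viewed, at most 10 in all, crops included, and the job is handed in when it is done.

Besides the shell and the picture viewer there is one more tool, called after "Request:" by a JSON object that holds its "op" and its "data". jog_arm: Moves the arm, as the interface text tells. Its arguments: {"type":"object","properties":{"commands":{"type":"array","items":{"type":"array"}}},"required":["commands"]}

```bash
mkdir -p pics; ls; python3 - <<'E'
from workcell import *
import cv2,numpy as np
o=get_obs();print({k:np.round(v,3).tolist() for k,v in o.items()},pinch_z)
ims=[]
for n in("scene","side"):
    d=get_image(n);np.savez(''+n+'0.npz',**d);ims.append(d['image']);print(n,d['eye'],d['orientation'],d['intrinsics'])
d=get_image("wrist");print(d['mount'])
cv2.imwrite('pics/a.png',ims[0]);cv2.imwrite('pics/b.png',ims[1])
E
```

```text
pics
{'t': 0.0, 'qpos': [-1.357, 0.424, 1.631, -0.0, 1.089, -0.019], 'qvel': [-0.0, -0.002, -0.001, -0.0, 0.001, -0.002], 'joint_torque': [-0.0, -54.463, -27.367, 0.064, 0.023, -0.0], 'ee_pos': [144.098, -607.593, 221.901], 'orientation': [-3.119, -0.365, 0.0], 'ft_force': [0.216, -0.3, 0.062], 'moment': [0.013, 0.009, 0.022], 'grasp_force': 0.0, 'width': 87.791} 18.700000000000003
scene [ 228.76816128   69.66467769 1193.85965112] [-2.01607126  2.09408741 -0.33361945] [[491.50751898   0.         276.43793968]
 [  0.         491.50751898 212.12728185]
 [  0.           0.           1.        ]]
side [333.23404176 139.99297678 888.32649397] [-1.51973512  2.5308378  -0.40448002] [[385.80016915   0.         282.37319215]
 [  0.         385.80016915 212.48026425]
 [  0.           0.           1.        ]]
[[ 5.61914023e-04 -9.53532809e-01 -3.01288676e-01  8.32879703e+01]
 [ 9.99999779e-01  4.29052557e-04  5.07148864e-04 -9.06820873e-01]
 [-3.54314404e-04 -3.01288894e-01  9.53532840e-01 -1.61556501e+02]
 [ 0.00000000e+00  0.00000000e+00  0.00000000e+00  1.00000000e+00]]
```

View pics/a.png

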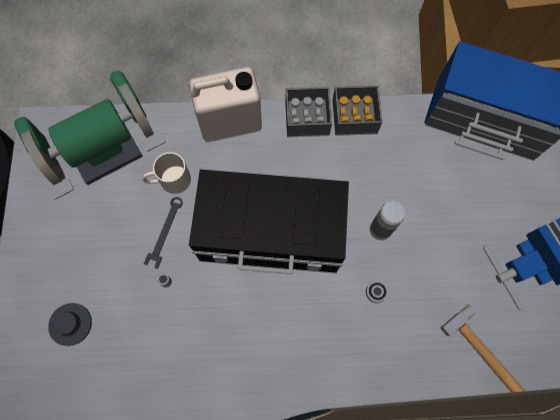

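View pics/b.png

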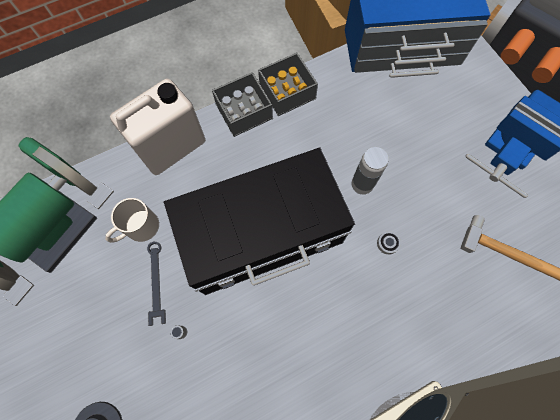

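The scene view shows the black case with its lid top corners near (200,172), (349,180), (345,250), (194,240) and the bar handle at (266,266). The mug and spanner are on its left, the can and bearing on its right.

```bash
cat > h.py <<'E'
import numpy as np,cv2
from scipy.spatial.transform import Rotation as R
def cloud(d,T=None):
    K=d['intrinsics'];z=d['z_map'];v,u=np.indices(z.shape)
    p=np.stack([(u-K[0,2])/K[0,0]*z,(v-K[1,2])/K[1,1]*z,z],-1)
    if T is None: return p@R.from_rotvec(d['orientation']).as_matrix().T+d['eye']
    return p@T[:3,:3].T+T[:3,3]
def wristT(o,d):
    T=np.eye(4);T[:3,:3]=R.from_rotvec(o['orientation']).as_matrix();T[:3,3]=o['ee_pos'];return T@d['mount']
E
python3 - <<'E'
from h import *
for n in("scene","side"):
    d=np.load(n+'0.npz');P=cloud(d);im=d['image'].astype(int)
    r=np.zeros(P.shape[:2],bool)
    if n=='scene': r[165:280,185:355]=1
    else: r[140:300,160:360]=1
    ok=r&(d['z_map']>0)
    top=ok&(abs(P[...,2]-160)<6)&(im.max(-1)<70)
    q=P[top][:,:2].astype(np.float32);print(n,top.sum(),np.median(P[top][:,2]),cv2.minAreaRect(q),cv2.boxPoints(cv2.minAreaRect(q)).round().tolist())
    hb=ok&(im.min(-1)>110)&(abs(P[...,2]-148)<12)
    h=P[hb];print(len(h),h.mean(0),h.min(0),h.max(0), cv2.minAreaRect(h[:,:2].astype(np.float32)))
    for nm,(a,b,c,e) in {'can':(360,200,420,240)}.items() if n=='scene' else []:
        s=P[b:e,a:c].reshape(-1,3);s=s[s[:,2]>100];print(nm,s.mean(0))
    g=r&ok
E
```

```text
scene 11724 158.70313484323367 ((563.6578369140625, 69.07627868652344), (340.2330627441406, 182.02520751953125), 82.61668395996094) [[452.0, -88.0], [632.0, -111.0], [676.0, 226.0], [495.0, 249.0]]
340 [444.80352792  83.33108379 147.34395821] [429.38733302  22.40218318 139.29020921] [480.26802346 142.45349613 154.43567218] ((453.89501953125, 82.52375030517578), (118.2169418334961, 38.9552116394043), 82.63956451416016)
can [ 546.74653502 -196.79564038  160.49872525]
side 14745 161.42276837969678 ((566.81494140625, 70.16384887695312), (338.8008117675781, 181.2017364501953), 82.83026885986328) [[456.0, -87.0], [636.0, -109.0], [678.0, 227.0], [498.0, 250.0]]
470 [449.61602622  84.37100892 149.98811572] [ 431.44347014 -108.12861966  144.41282052] [617.41236932 144.80796642 159.89826049] ((502.25372314453125, 1.456695556640625), (98.01459503173828, 302.4482116699219), 28.464561462402344)
```

Request:
{"op": "jog_arm", "data": {"commands": [[-0.36,[0.264,-0.356,-0.02],[0,0,0]],[-0.36,[0.264,-0.356,-0.02],[0,0,0]],[-0.36,[0.264,-0.356,-0.02],[0,0,0]],[-0.36,[0.264,-0.356,-0.02],[0,0,0]],[-0.36,[0.264,-0.356,-0.02],[0,0,0]],[-0.36,[0.264,-0.356,-0.02],[0,0,0]],[-0.36,[0.264,-0.356,-0.02],[0,0,0]],[-0.36,[0.264,-0.356,-0.02],[0,0,0]],[-0.36,[0.264,-0.356,-0.02],[0,0,0]],[-0.36,[0.264,-0.356,-0.02],[0,0,0]]]}}

```text
t: 1.15
ee_pos: [319.2, -199.2, 242.8]
orientation: [3.12, 0.364, 0.001]
ft_force: [-0.3, 0.9, 0.3]
width: 28.1
grasp_force: 0.0
```

Request:
{"op": "jog_arm", "data": {"commands": [[-0.36,[0.264,-0.356,-0.02],[0,0,0]],[-0.36,[0.264,-0.356,-0.02],[0,0,0]],[-0.36,[0.264,-0.356,-0.02],[0,0,0]],[-0.36,[0.264,-0.356,-0.02],[0,0,0]],[-0.36,[0.264,-0.356,-0.02],[0,0,0]],[-0.36,[0.264,-0.356,-0.02],[0,0,0]],[-0.36,[0.264,-0.356,-0.02],[0,0,0]],[-0.36,[0,0,0],[0,0,-0.171]],[-0.36,[0,0,0],[0,0,-0.171]],[-0.36,[0,0,0],[0,0,-0.171]]]}}

```text
t: 2.15
ee_pos: [441.1, 84.9, 256.4]
orientation: [-2.981, -0.992, 0.001]
ft_force: [-0.3, -0.1, -0.2]
width: 27.9
grasp_force: 0.0
```

Request:
{"op": "jog_arm", "data": {"commands": [[-0.36,[0,0,0],[0,0,-0.171]],[-0.36,[0,0,0],[0,0,-0.171]],[-0.36,[0,0,0],[0,0,-0.171]],[-0.36,[0,0,0],[0,0,-0.171]],[-0.36,[0,0,0],[0,0,-0.171]],[-0.36,[0,0,0],[0,0,-0.171]],[-0.36,[0,0,0],[0,0,0]],[-0.36,[0,0,0],[0,0,0]]]}}

```text
t: 2.95
ee_pos: [441.2, 84.3, 256.6]
orientation: [-2.364, -2.069, 0.0]
ft_force: [0.7, 0.7, -0.9]
width: 28.2
grasp_force: 0.0
```

```bash
python3 - <<'E'
from workcell import *
from h import *
o=get_obs();d=get_image("wrist");print({k:np.round(v,3).tolist() for k,v in o.items()})
M=R.from_rotvec(o['orientation']).as_matrix();print(M.round(3))
P=cloud(d,wristT(o,d));im=d['image'].astype(int);cv2.imwrite('pics/c.png',d['image'])
m=(d['z_map']>0)&(abs(P[...,2]-146)<9)&(im.min(-1)>90)&(P[...,0]<460)
h=P[m];print(len(h));print(h.mean(0),h.min(0),h.max(0),cv2.minAreaRect(h[:,:2].astype(np.float32)))
E
```

```text
{'t': 2.95, 'qpos': [0.162, 0.115, 1.969, 0.0, 1.058, 0.295], 'qvel': [-0.001, -0.001, -0.001, 0.0, 0.002, -0.001], 'joint_torque': [0.003, -34.347, -26.766, 0.064, -0.003, -0.167], 'ee_pos': [441.154, 84.28, 256.594], 'orientation': [-2.364, -2.069, 0.0], 'ft_force': [0.66, 0.719, -0.871], 'moment': [-0.028, -0.069, -0.009], 'grasp_force': 0.0, 'width': 28.218}
[[ 0.132  0.991 -0.   ]
 [ 0.991 -0.132 -0.   ]
 [-0.    -0.    -1.   ]]
1715
[443.87734498  86.0481753  148.61871286] [430.62031508  23.69006485 143.91412799] [459.96237348 144.80002146 151.68884492] ((448.61090087890625, 84.58009338378906), (119.99708557128906, 26.516613006591797), 85.02836608886719)
```

View pics/c.png

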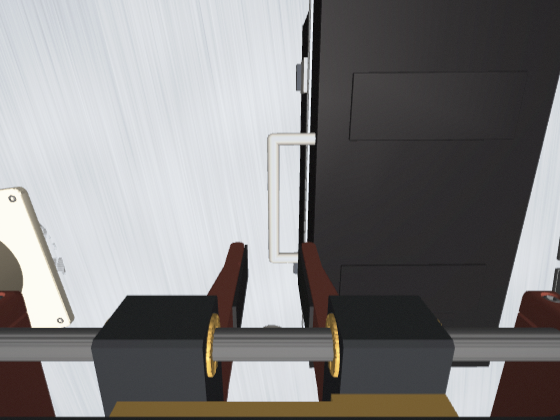

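The wrist view shows the bar at column ~273, rows 135–262, lying between the finger tips (columns 240 and 308). The aim looks right.

```bash
python3 - <<'E'
from workcell import *
from h import *
o=get_obs();d=get_image("wrist")
P=cloud(d,wristT(o,d))
q=P[160:240,262:285].reshape(-1,3);q=q[(q[:,2]>135)&(q[:,2]<160)]
# along/across
a=np.deg2rad(-7.3);cx=np.array([np.cos(a),np.sin(a)]);s=(q[:,:2]-o['ee_pos'][:2])@cx
print(len(q),np.percentile(s,[2,50,98]),np.percentile(q[:,2],[2,50,98]))
E
```

```text
877 [-4.30594878  0.33960416  4.76665385] [145.84218709 148.82968825 150.50446338]
```

Request:
{"op": "jog_arm", "data": {"commands": [[-0.36,[0,0,0.4],[0,0,0]],[-0.36,[0,0,0.4],[0,0,0]],[-0.36,[0,0,0.3],[0,0,0]],[-0.36,[0,0,0.2],[0,0,0]],[-0.36,[0,0,0],[0,0,0]],[-1,[0,0,0],[0,0,0]],[-1,[0,0,0],[0,0,0]],[-1,[0,0,0],[0,0,0]],[-1,[0,0,0],[0,0,0]]]}}

```text
t: 3.95
ee_pos: [441.8, 84.5, 127.9]
orientation: [2.36, 2.072, 0.003]
ft_force: [-3.7, 1.4, 7.1]
width: 9.0
grasp_force: 30.0
```

Request:
{"op": "jog_arm", "data": {"commands": [[-1,[0,0.056,-0.212],[0,0,0]],[-1,[0,0.076,-0.206],[0,0,0]],[-1,[0,0.097,-0.197],[0,0,0]],[-1,[0,0.116,-0.187],[0,0,0]],[-1,[0,0.134,-0.174],[0,0,0]]]}}

```text
t: 4.45
ee_pos: [487.2, 78.7, 225.1]
orientation: [-2.358, -2.071, 0.002]
ft_force: [-1.9, 4.1, -4.2]
width: 9.2
grasp_force: 30.0
```

Request:
{"op": "jog_arm", "data": {"commands": [[-1,[0,0.151,-0.159],[0,0,0]],[-1,[0,0.166,-0.144],[0,0,0]],[-1,[0,0.179,-0.127],[0,0,0]],[-1,[0,0.191,-0.108],[0,0,0]],[-1,[0,0.201,-0.088],[0,0,0]],[-1,[0,0.209,-0.068],[0,0,0]],[-1,[0,0.214,-0.047],[0,0,0]],[-1,[0,0.219,-0.025],[0,0,0]]]}}

```text
t: 5.25
ee_pos: [641.4, 58.7, 303.0]
orientation: [2.36, 2.073, 0.003]
ft_force: [-1.2, 0.4, 0.6]
width: 8.8
grasp_force: 30.0
```

Request:
{"op": "jog_arm", "data": {"commands": [[-1,[0,0.219,-0.003],[0,0,0]],[-1,[0,0.219,0.019],[0,0,0]],[-1,[0,0.216,0.04],[0,0,0]],[-1,[0,0.19,0.056],[0,0,0]],[-1,[0,0,0],[0,0,0]]]}}

```text
t: 5.75
ee_pos: [727.0, 47.3, 290.2]
orientation: [2.359, 2.071, 0.005]
ft_force: [3.2, 0.8, 1.5]
width: 9.5
grasp_force: 30.0
```

Request:
{"op": "jog_arm", "data": {"commands": [[0.36,[0,0,0],[0,0,0]],[0.36,[0,0,0],[0,0,0]],[0.36,[0,0,0],[0,0,0]],[0.36,[0,0,-0.3],[0,0,0]],[0.36,[0,0,-0.4],[0,0,0]],[1,[0,-0.4,0],[0,0,0]],[1,[0,-0.4,0],[0,0,0]],[1,[0,-0.4,0],[0,0,0]],[1,[0,-0.4,0],[0,0,0]],[1,[0,-0.4,0],[0,0,0]]]}}

```text
t: 6.75
ee_pos: [523.3, 73.4, 359.7]
orientation: [-2.36, -2.073, 0.001]
ft_force: [0.3, -0.3, 0.2]
width: 85.2
grasp_force: 0.0
```

Request:
{"op": "jog_arm", "data": {"commands": [[1,[0,-0.4,0],[0,0,0]],[1,[0,-0.4,0],[0,0,0]],[1,[0,0,0],[0,0,0]],[1,[0,0,0],[0,0,0]]]}}

```text
t: 7.15
ee_pos: [446.0, 83.7, 360.4]
orientation: [2.359, 2.073, 0.002]
ft_force: [0.0, -0.6, -0.1]
width: 88.0
grasp_force: 0.0
```

```bash
python3 - <<'E'
from workcell import *
from h import *
o=get_obs();print({k:np.round(v,3).tolist() for k,v in o.items()})
d=get_image("wrist");np.savez('w1.npz',T=wristT(o,d),**d)
s=get_image("scene");np.savez('s1.npz',**s)
cv2.imwrite('pics/d.png',np.hstack([cv2.resize(x['image'],(400,300)) for x in(d,s)]))
E
```

```text
{'t': 7.15, 'qpos': [0.159, 0.013, 1.831, -0.0, 1.296, 0.288], 'qvel': [-0.01, 0.037, -0.038, -0.0, -0.004, 0.0], 'joint_torque': [0.339, -33.069, -29.786, 0.097, 0.15, 0.022], 'ee_pos': [445.962, 83.698, 360.401], 'orientation': [2.359, 2.073, 0.002], 'ft_force': [0.021, -0.585, -0.11], 'moment': [-0.037, -0.035, 0.06], 'grasp_force': 0.0, 'width': 88.027}
```

View pics/d.png

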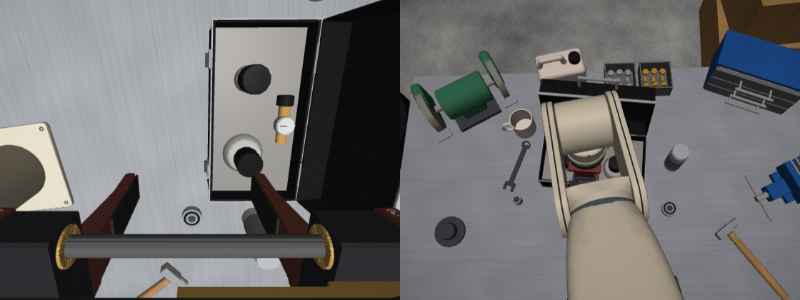

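The wrist view (left half) shows the lid lying back and the case open. The slim bottle's cap is at about (253,79), on the +y side, and the wide bottle's cap is at (248,160).

```bash
python3 - <<'E'
from h import *
d=np.load('w1.npz');P=cloud(d,d['T']);im=d['image'].astype(int)
m=(d['z_map']>0)&(P[...,2]>131)&(P[...,2]<145)&(im.max(-1)<90)
m[:, 430:]=0;m[190:]=0
n,l,st,c=cv2.connectedComponentsWithStats(m.astype(np.uint8))
for i in range(1,n):
    if st[i,4]>150:
        q=P[l==i];p2=q[:,:2].astype(np.float32);print(st[i],c[i],np.median(q,0),cv2.minEnclosingCircle(p2),cv2.minAreaRect(p2))
        ctr=np.array(cv2.minEnclosingCircle(p2)[0]);r=p2-ctr
        for a in range(-10,24,3):
            t=np.deg2rad(a+30*np.arange(12));ex=(r@np.array([np.cos(t),np.sin(t)])).max(0);print(a,ex.mean().round(1),end='; ')
z=P[...,2];k=(d['z_map']>0)&(P[...,0]>640)&(P[...,0]<760)&(z>200)&(abs(P[...,1]-60)<120);q=P[k]
print(q.min(0),q.max(0))
E
```

```text
[ 338   90   42   42 1393] [357.95908112 110.8155061 ] [553.76283292 147.81122924 136.87074418] ((554.9129638671875, 147.05966186523438), 24.287464141845703) ((555.1627807617188, 147.7283935546875), (45.855472564697266, 47.44728469848633), 83.9499282836914)
-10 23.5; -7 23.5; -4 23.6; -1 23.7; 2 23.9; 5 23.9; 8 23.9; 11 23.9; 14 23.8; 17 23.7; 20 23.5; 23 23.5; [677.06246593 -59.89408259 200.00963418] [734.53278015  96.09221449 279.95097476]
```

Request:
{"op": "jog_arm", "data": {"commands": [[1,[0.258,0.332,0],[0,0,0]],[1,[0.258,0.332,0],[0,0,0]],[1,[0.258,0.332,0],[0,0,0]],[1,[0,0,0.3],[0,0,-0.167]],[1,[0,0,0.4],[0,0,-0.167]],[1,[0,0,0.4],[0,0,-0.167]],[1,[0,0,0.4],[0,0,-0.167]],[1,[0,0,0.3],[0,0,0]],[1,[0,0,0],[0,0,0]],[1,[0,0,0],[0,0,0]]]}}

```text
t: 8.25
ee_pos: [556.0, 147.4, 179.4]
orientation: [-1.742, -2.613, 0.001]
ft_force: [0.5, 0.0, -0.0]
width: 87.7
grasp_force: 0.0
```

```bash
python3 - <<'E'
from workcell import *
from h import *
o=get_obs();print(o['qpos'].round(3),o['ee_pos'])
M=R.from_rotvec(o['orientation']).as_matrix();print(M.round(3))
print(M.T@(np.array([554.9,147.2,103])-o['ee_pos']), np.rad2deg(np.arctan2(M[1,1],M[0,1])))
E
```

```text
[ 0.238  0.405  1.774 -0.     0.963 -0.156] [556.03826655 147.41974922 179.42782465]
[[-0.384  0.923 -0.001]
 [ 0.923  0.384 -0.   ]
 [ 0.    -0.001 -1.   ]]
[ 0.22224264 -1.04826226 76.42910489] 22.608407682972384
```

Request:
{"op": "jog_arm", "data": {"commands": [[1,[0,-0.01,0.3],[0,0,0]],[1,[0,0,0.3],[0,0,0]],[1,[0,0,0.17],[0,0,0]],[1,[0,0,0],[0,0,0]],[-1,[0,0,0],[0,0,0]],[-1,[0,0,0],[0,0,0]],[-1,[0,0,0],[0,0,0]],[-1,[0,0,0],[0,0,0]],[-1,[0,0,0],[0,0,0]]]}}

```text
t: 9.15
ee_pos: [554.6, 147.2, 103.3]
orientation: [1.742, 2.614, 0.001]
ft_force: [0.5, -0.1, 0.3]
width: 51.3
grasp_force: 0.0
```

```bash
python3 -c "
from workcell import *
o=get_obs();print({k:o[k] for k in ('t','ee_pos','qpos','ft_force','moment','width','grasp_force')})"
```

```text
{'t': 9.15, 'ee_pos': array([554.64975681, 147.20910947, 103.26452974]), 'qpos': array([ 2.38688668e-01,  5.11631330e-01,  1.82001134e+00,  2.02550800e-06,
        8.09032440e-01, -1.56702979e-01]), 'ft_force': array([ 0.49569586, -0.12985858,  0.32305762]), 'moment': array([-0.01546403, -0.05276877, -0.0438894 ]), 'width': 51.32955967716889, 'grasp_force': 0.0}
```

Close fully, then try a small counter-clockwise turn (tool z negative).

Request:
{"op": "jog_arm", "data": {"commands": [[-1,[0,0,0],[0,0,0]],[-1,[0,0,0],[0,0,0]],[-1,[0,0,0],[0,0,0]]]}}

```text
t: 9.45
ee_pos: [554.8, 147.3, 103.0]
orientation: [1.742, 2.614, 0.001]
ft_force: [0.7, -0.1, 4.1]
width: 47.7
grasp_force: 30.0
```

Request:
{"op": "jog_arm", "data": {"commands": [[-1,[0,0,0],[0,0,-0.05]],[-1,[0,0,0],[0,0,-0.05]],[-1,[0,0,0],[0,0,0]]]}}

```text
t: 9.75
ee_pos: [554.7, 147.2, 103.2]
orientation: [1.636, 2.681, 0.001]
ft_force: [0.4, -0.5, 5.9]
width: 48.1
grasp_force: 30.0
```

```bash
python3 -c "
from workcell import *
o=get_obs();print({k:o[k].round(3) for k in ('ee_pos','qpos','ft_force','moment','joint_torque')},o['grasp_force'],o['width'])"
```

```text
{'ee_pos': array([554.705, 147.182, 103.157]), 'qpos': array([ 0.239,  0.512,  1.82 , -0.   ,  0.809, -0.236]), 'ft_force': array([ 0.366, -0.508,  5.852]), 'moment': array([-0.067,  0.014,  0.016]), 'joint_torque': array([  0.063, -49.859, -19.256,   0.093,  -0.058,  -0.327])} 30.00063675812271 48.13921032841052
```

Request:
{"op": "jog_arm", "data": {"commands": [[-1,[0,0,0],[0,0,-0.1]],[-1,[0,0,0],[0,0,-0.1]]]}}

```text
t: 9.95
ee_pos: [554.8, 147.2, 103.4]
orientation: [1.418, 2.803, 0.001]
ft_force: [-0.1, -0.8, 7.6]
width: 47.5
grasp_force: 30.0
```

```bash
python3 -c "
from workcell import *
o=get_obs();print({k:o[k].round(3) for k in ('ee_pos','qpos','ft_force','moment','joint_torque')},o['grasp_force'],o['width'])"
```

```text
{'ee_pos': array([554.829, 147.196, 103.351]), 'qpos': array([ 0.239,  0.512,  1.82 , -0.   ,  0.809, -0.395]), 'ft_force': array([-0.137, -0.842,  7.619]), 'moment': array([-0.02 , -0.066, -0.045]), 'joint_torque': array([  0.113, -48.902, -18.934,   0.062,  -0.123,   1.064])} 29.999653220147593 47.539651495157045
```

Request:
{"op": "jog_arm", "data": {"commands": [[-1,[0,0,-0.006],[0,0,-0.15]],[-1,[0,0,-0.006],[0,0,-0.15]],[-1,[0,0,-0.004],[0,0,-0.15]],[-1,[0,0,-0.004],[0,0,-0.15]],[-1,[0,0,-0.004],[0,0,-0.15]],[-1,[0,0,-0.004],[0,0,-0.15]]]}}

```text
t: 10.55
ee_pos: [554.8, 147.2, 106.1]
orientation: [0.357, 3.12, 0.001]
ft_force: [0.5, -0.7, 6.3]
width: 47.7
grasp_force: 30.0
```

```bash
python3 -c "
from workcell import *
o=get_obs();print({k:o[k].round(3) for k in ('ee_pos','qpos','ft_force','moment','joint_torque')},o['grasp_force'],o['width'])"
```

```text
{'ee_pos': array([554.82 , 147.22 , 106.071]), 'qpos': array([ 0.239,  0.508,  1.819, -0.   ,  0.815, -1.104]), 'ft_force': array([ 0.503, -0.729,  6.262]), 'moment': array([-0.003, -0.096, -0.016]), 'joint_torque': array([ 9.0000e-02, -4.9505e+01, -1.9215e+01,  2.3000e-02, -1.0000e-03,
        1.5380e+00])} 29.998991961983847 47.69849984050875
```

Request:
{"op": "jog_arm", "data": {"commands": [[-1,[0,0,-0.004],[0,0,-0.158]],[-1,[0,0,-0.004],[0,0,-0.158]],[-1,[0,0,-0.004],[0,0,-0.158]],[-1,[0,0,-0.004],[0,0,-0.158]],[-1,[0,0,-0.004],[0,0,-0.158]],[-1,[0,0,-0.004],[0,0,-0.158]],[-1,[0,0,-0.004],[0,0,-0.158]],[-1,[0,0,-0.004],[0,0,-0.158]],[-1,[0,0,-0.004],[0,0,-0.158]],[-1,[0,0,-0.004],[0,0,-0.158]]]}}

```text
t: 11.55
ee_pos: [554.5, 147.1, 109.8]
orientation: [-1.524, 2.747, -0.0]
ft_force: [-0.2, -0.7, 3.9]
width: 47.9
grasp_force: 30.0
```

Request:
{"op": "jog_arm", "data": {"commands": [[-1,[0,0,-0.03],[0,0,0]],[-1,[0,0,-0.03],[0,0,0]],[-1,[0,0,0],[0,0,0]]]}}

```text
t: 11.85
ee_pos: [554.3, 147.1, 115.6]
orientation: [1.514, -2.753, -0.0]
ft_force: [1.3, 0.5, -0.2]
width: 47.7
grasp_force: 30.0
```

```bash
python3 -c "
from workcell import *
o=get_obs();print({k:o[k].round(3) for k in ('ee_pos','qpos','ft_force','moment','joint_torque')},o['grasp_force'],o['width'])"
```

```text
{'ee_pos': array([554.267, 147.113, 115.629]), 'qpos': array([ 0.239,  0.493,  1.815,  0.   ,  0.834, -2.338]), 'ft_force': array([ 1.341,  0.477, -0.246]), 'moment': array([ 0.045, -0.108,  0.021]), 'joint_torque': array([ 2.2000e-02, -5.2764e+01, -2.1376e+01, -4.0000e-02,  1.2500e-01,
        2.0000e-02])} 29.999971574216033 47.68232683113133
```

The cap came free with no pull-back force. Lifting it to about 10 cm above its seat.

Request:
{"op": "jog_arm", "data": {"commands": [[-1,[0,0,-0.1],[0,0,0]],[-1,[0,0,-0.2],[0,0,0]],[-1,[0,0,-0.25],[0,0,0]],[-1,[0,0,-0.2],[0,0,0]],[-1,[0,0,-0.14],[0,0,0]],[-1,[0,0,0],[0,0,0]],[-1,[0,0,0],[0,0,0]],[-1,[0,0,0],[0,0,0]],[-1,[0,0,0],[0,0,0]],[-1,[0,0,0],[0,0,0]]]}}

```text
t: 12.85
ee_pos: [553.9, 147.0, 203.6]
orientation: [1.516, -2.75, -0.001]
ft_force: [0.6, 0.7, -0.2]
width: 47.8
grasp_force: 30.0
```

```bash
python3 - <<'E'
from workcell import *
from h import *
o=get_obs();print(o['ee_pos'],o['ft_force'],o['grasp_force'],o['width'])
d=get_image("wrist");s=get_image("side");P=cloud(s)
cv2.imwrite('pics/e.png',np.hstack([cv2.resize(x['image'],(400,300)) for x in(d,s)]))
E
```

```text
[553.9193911  147.04361938 203.62262975] [ 0.57749502  0.69009967 -0.16948659] 29.99989306066709 47.803979363748326
```

View pics/e.png

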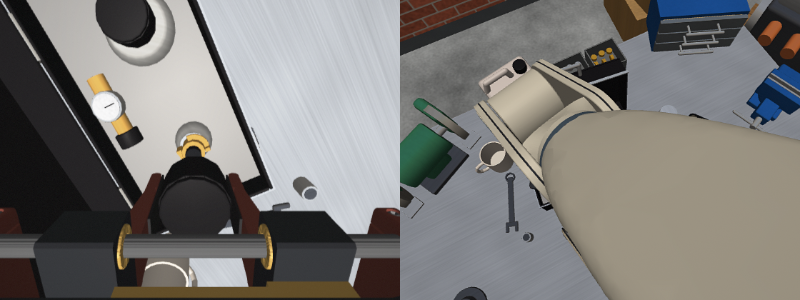

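The wrist view shows the cap gripped at (195,195) and the bare brass neck below it at (195,140). The wide cap is still on and the lid is open on the left.

```bash
python3 -c "
from workcell import *
print(close_job())"
```

```text
the job is handed in; nothing more can be done
None
```

The job is handed in at about 13 s on the robot's clock: the lid is lying back, and the slim bottle's cap came off counter-clockwise (right-hand thread) and is held still about 10 cm above its seat, with the wide cap untouched; the hand-in gave no verdict, and I judged the lid's final rest by eye and did not measure it.

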